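# Close up a scooter engine casing on its repair stand

## Task

The engine casing on the repair stand has to be closed up. First turn the eccentric cam at its side until the cam's high point points straight at the sprung jaw and pushes it fully against the casing; then lay every loose cover plate that is on the bench into a bay of its own (any bay, long side parallel to the bay's) and press it down until it lies level and flush with the casing's rim; finally turn all three captive clamp bolts clockwise to their end stops, also at a bay that stays open. Leave the oil bottle and the glass jar standing where they are.

Things in the scene. Friction and masses are not known exactly. Their poses are not given: they have to be found in the camera images.
- stand: repair stand and aluminium engine casing, fixed; origin on the bench under the middle bay's centre; y runs along the row of bays towards the cam, x across them, away from the clamp bolts (yaw -0.12 to 0.25). Casing x -105 to 60 mm, y -150 to 150 mm, flat rim 75 mm above the bench. Three bays 98 mm apart, each 94 (x) by 84 mm (y)
- bay0 (a point): centre of the first bay (stand y = -98 mm) at rim height, axes as the stand. In every bay lies a level black seal frame, 4 mm below the rim when up. It is stiff: it stays up under a cover's weight, sinks 6 mm to its stop under a push of more than 7 N (12 to 20 N is ample), and then stays down
- bay1 (a point): centre of the middle bay at rim height, axes as the stand
- bay2 (a point): centre of the third bay (stand y = +98 mm, nearest the cam) at rim height, axes as the stand
- cam_grip (a point): middle of the cam's bar handle, on its upright axis (stand y = 222 mm), 95 mm above the bench. Dark bar 14 mm wide, along this point's y, from 75 to 110 mm above the bench; its long end (38 mm, at -y) lies over the cam's high point, the short end is 22 mm. The steel cam below is a 48 mm disc set 7 mm off the axis, 30 to 50 mm above the bench
- cam (a joint): angle of the cam in rad, counter-clockwise from above positive; 0: high point squarely at the jaw (along the stand's -y); range -1.0 to 2.6. Starts between 1.1 and 2.3, so it must be turned clockwise; stiff (0.12 N m, up to 0.2 N m with the jaw), stays where it is left
- jaw (a joint): travel in m of the sprung steel jaw between cam and casing, from 0 (sprung back) to 0.010 (pushed fully against the casing by the cam's high point); its spring pushes it back to the cam with up to 12 N
- cover0_center (a point): centre, 20 mm above its underside, of a loose aluminium cover plate; may be absent. Plate 86 (x) by 76 (y) by 10 mm; grip rib across its middle 14 mm wide (x), 60 mm long (y), from 10 to 40 mm above the underside. All alike, either way round fits; about 0.22 kg. This point is 10 mm above the rim when pressed flush in a bay, 16 mm when only laid in
- cover1_center (a point): centre, 20 mm above its underside, of a loose aluminium cover plate; may be absent. Plate 86 (x) by 76 (y) by 10 mm; grip rib across its middle 14 mm wide (x), 60 mm long (y), from 10 to 40 mm above the underside. All alike, either way round fits; about 0.22 kg. This point is 10 mm above the rim when pressed flush in a bay, 16 mm when only laid in
- cover2_center (a point): centre, 20 mm above its underside, of a loose aluminium cover plate; may be absent. Plate 86 (x) by 76 (y) by 10 mm; grip rib across its middle 14 mm wide (x), 60 mm long (y), from 10 to 40 mm above the underside. All alike, either way round fits; about 0.22 kg. This point is 10 mm above the rim when pressed flush in a bay, 16 mm when only laid in
- clamp0_grip (a point): centre of the T-bar of the captive clamp bolt of bay0, on its upright axis (stand x = -72 mm, y as the bay), 38 mm above the rim. Bar 46 mm long (x), 14 mm wide, from 20 to 50 mm above the rim. Its tongue, 2.5 to 8.5 mm above the rim, points along +x to 50 mm: beside the bay at first, over the cover's edge when home; an unpressed cover blocks it
- clamp1_grip (a point): centre of the T-bar of the captive clamp bolt of bay1, on its upright axis (stand x = -72 mm, y as the bay), 38 mm above the rim. Bar 46 mm long (x), 14 mm wide, from 20 to 50 mm above the rim. Its tongue, 2.5 to 8.5 mm above the rim, points along +x to 50 mm: beside the bay at first, over the cover's edge when home; an unpressed cover blocks it
- clamp2_grip (a point): centre of the T-bar of the captive clamp bolt of bay2, on its upright axis (stand x = -72 mm, y as the bay), 38 mm above the rim. Bar 46 mm long (x), 14 mm wide, from 20 to 50 mm above the rim. Its tongue, 2.5 to 8.5 mm above the rim, points along +x to 50 mm: beside the bay at first, over the cover's edge when home; an unpressed cover blocks it
- clamp0 (a joint): angle of the clamp bolt of bay0 in rad, clockwise from above positive: starts between 0 and 0.45, 1.75 is its end stop (tongue straight across over the bay, along the stand's +x); friction about 0.06 N m, stays where it is left
- clamp1 (a joint): angle of the clamp bolt of bay1 in rad, clockwise from above positive: starts between 0 and 0.45, 1.75 is its end stop (tongue straight across over the bay, along the stand's +x); friction about 0.06 N m, stays where it is left
- clamp2 (a joint): angle of the clamp bolt of bay2 in rad, clockwise from above positive: starts between 0 and 0.45, 1.75 is its end stop (tongue straight across over the bay, along the stand's +x); friction about 0.06 N m, stays where it is left
- oil_bottle: black oil bottle with a yellow cap, 72 mm wide, 170 mm tall, standing on the bench; origin under its middle; not to be disturbed
- jar: glass jar with a steel lid, 68 mm wide, 85 mm tall, standing on the bench; origin under its middle; not to be disturbed
Not all that is in view belongs to the job. Leave any black or green look-alike of the part that bears cover1_center alone.

How it is judged:
By the outcome, as a careful person would: the job done as asked, in the order asked, and still so for the second after the job is handed in, with the robot touching nothing.
Of cover0, cover1, cover2 only 2 to 3 are there at a start; the rules pass over those that are not, and their reading is None.
At some moment in a run one of cover0, cover1, cover2 may be knocked a few centimetres aside while the robot is not near it.
It also fails if it takes over 210 s, if anything falls off the work surface, if the arm or the gripper's body presses on something with over 40 N, if the wrist force passes 120 N, or if a joint passes its speed limit or range.

## Robot

A 7-joint arm with a two-finger parallel gripper is mounted at the origin on the work surface. World frame = base frame: x ahead of the robot, y to its left, z up, the work surface at z = 0. Lengths are in mm, angles in rad, forces in N, time in s.
With the tool pointing down it reaches from about 350 to 900 mm from the base axis. Payload 19.9 kg.
Tool frame: the origin (TCP) lies at the very end of the fingers, on their centre line; the grasp point (between the pads) lies 19 mm behind it; z points along the fingers, y is the line along which they close (so a half turn about z gives the same grasp; the last joint's range is limited). The gripper opens to 85 mm and grips with 20 to 120 N. Pads are 22 mm wide; open, the fingers measure 114 mm over their backs; the gripper's body (76 mm by 85 mm) begins 54 mm behind the grasp point. The pads swing forward as they close: fully open they stand 13 mm farther back than shut.
Start: joints at [1.133, 0.417, -0.01, 1.614, 0.005, 1.111, -0.053], TCP at [241.536, -576.421, 231.26] pointing down, gripper open.
Joint ranges: [-2.81, 2.81], [-0.39, 2.02], [-1.27, 1.25], [0.06, 2.57], [-1.19, 4.33], [0.19, 2], [-2.82, 2.82]. Speed limits (rad/s): [1.89, 1.89, 2.39, 2.39, 3.01, 3.01, 3.01].

## Interface

Orientations are given as a unit quaternion [w, x, y, z].
In Python, from workcell import ctrl gives the robot as it stands.
- The arm moves only by the tool move_arm, never from a script. Its argument "motion" is a list of rows, each a list of 3 entries, a list of its own where there are three numbers: the closure in counts, from 0 (fully open) to 255 (shut), then the shift along the tool's x, y, z in mm, then the turn about the tool's z in units of 6 degrees (1.0 is 6 degrees). In form: [[fingers, [x, y, z], yaw], ...]. A call has 1 to 12 rows; each row is the pose to reach, as a shift and turn from the pose commanded when the call began, along the tool's axes at that moment; what a row does not reach only later rows make up. A row lasts 1/8 s, in which the tool goes at most 62.5 mm and 10.7 degrees, less where a joint would pass 70% of its speed; a pose out of reach is approached as far as the arm can. A call with a gripper value outside its range is refused whole. The fingers move at their own pace and stop on an object; "grip_force" is the grip in N (left out, the last holds). Time passes only in rows, so rows that repeat a pose let the fingers close. It gives the time, the measured TCP pose, the force, the opening and the grip force at its end, in the units of the state.
- ctrl.state(): the state, without advancing time (a new reading comes with each control period).
- ctrl.capture(name): name is "scene" or "top" or "wrist"; returns a dict with "color" (480x640x3 uint8, red, green, blue), "depth" (480x640 float32, mm along the optical axis (not along the pixel's ray), 0 where there is no reading), "fov_y" (degrees; the focal length in pixels is half the picture's height over the tangent of half this angle, whatever the lens; pixels are square), "cx", "cy" (the principal point, pixels), "dist" ([k1, k2, p1, p2, k3] as OpenCV has them; the pictures are not rectified), "R" (3x3) and "t" (3): a world point X has camera coordinates R X + t. Camera axes: x right, y down, z forward; pixel columns grow to the right and rows downward; lengths in mm; the calibration is good to about 2 mm. A picture is of the moment at which its call begins.
- ctrl.sign_off(): hands the job in; it is judged then, once.
Trained networks look in a picture, given as the dict that the camera call returned (one of the last four; its "shot" number tells which), for a name from the list of things; names that differ only in an ending like _2 or _b are one class to them, and where a whole thing is asked for, a point or a joint stands for the part that bears it (a point fixed in the world has none). Each returns a list of dicts, best first, with "p" (0 to 1); they miss things now and then, are a little off and sometimes report something else, mostly with a low value. They report only what shows in the picture. A call takes as long as a camera call. They do not tell look-alikes from the thing itself.
- ctrl.search_frame(picture, query): "point" ([x, y, z] in mm, in world coordinates, good to about 4 mm: the middle of the surface that is visible of it).
The state is a dict: "t": time; "joint_pos": joint angles; "joint_vel": joint speeds; "joint_efforts": joint torques, N m; "tool_pos": TCP position; "tool_rot": TCP orientation; "force": force on the tool from outside, world axes, zero at the start; "torque": the same for the moment, N m; "finger_gap": finger opening in mm; "grasp_force": force on a finger pad.
Only numpy, scipy, OpenCV 4.12 (cv2) and the standard library are available. Lean on these libraries where they do the work, as an engineer would, in place of code of your own. Each camera call takes 0.05 s, during which the arm holds its last target. There are 200 camera calls.

## Working session

There is one attempt and no reset: what is moved stays moved. The work goes in short steps, Python scripts to look and compute and a tool call to move; the robot and the scene stay as the last step left them, time stands still between calls to the robot, and variables do not carry over. Pictures are saved under pics/ and viewed, at most 14 in all, crops included, and the job is handed in when it is done.

Besides the shell and the picture viewer there is one more tool, called as name(argument=value, ...) on one line, values as JSON. move_arm: Moves the arm, as the interface text tells. Its arguments: {"type":"object","properties":{"motion":{"type":"array","items":{"type":"array"}},"grip_force":{"type":"number"}},"required":["motion"]}

```bash
mkdir -p pics; ls
cat > h.py <<'E'
import numpy as np, cv2
from workcell import ctrl
def K(c):
    f=c["color"].shape[0]/2/np.tan(np.radians(c["fov_y"])/2)
    return np.array([[f,0,c["cx"]],[0,f,c["cy"]],[0,0,1.]])
def save(c,n): cv2.imwrite("pics/"+n+".png",c["color"][:,:,::-1])
def cloud(c):
    h,w=c["depth"].shape
    g=np.stack(np.meshgrid(np.arange(w),np.arange(h)),-1).reshape(-1,1,2).astype(np.float64)
    u=cv2.undistortPoints(g,K(c),np.array(c["dist"],float)).reshape(h,w,2)
    d=c["depth"].astype(float)
    P=np.dstack([u*d[...,None],d])
    W=(P-np.array(c["t"]))@np.array(c["R"])
    W[d==0]=np.nan
    return W
def proj(c,X):
    r,_=cv2.Rodrigues(np.array(c["R"],float))
    return cv2.projectPoints(np.array(X,float).reshape(-1,1,3),r,np.array(c["t"],float),K(c),np.array(c["dist"],float))[0].reshape(-1,2)
E
python3 - <<'E'
from h import *
for n in ["scene","top"]:
    c=ctrl.capture(n); save(c,n); np.save("pics/%s_w.npy"%n,cloud(c))
    for q in ["stand","cover1_center","cam_grip","clamp0_grip","oil_bottle","jar"]:
        try:
            for r in ctrl.search_frame(c,q): print(n,q,np.round(r["point"]),round(r["p"],2),proj(c,r["point"]).round())
        except Exception as e: print(q,e)
print(ctrl.state())
E
```

```text
pics
scene stand [534. 235.  69.] 0.91 [[365. 330.]]
scene cover1_center [ 544. -315.   14.] 0.86 [[268. 198.]]
scene cover1_center [ 273. -434.    8.] 0.72 [[330. 149.]]
scene cover1_center [278. 267.  11.] 0.68 [[456. 313.]]
scene cover1_center [ 431. -183.   10.] 0.67 [[322. 216.]]
scene cover1_center [482. 144. 102.] 0.44 [[366. 286.]]
scene cam_grip [520. 371.  81.] 0.83 [[401. 372.]]
scene clamp0_grip [502.  54. 103.] 0.81 [[341. 263.]]
scene clamp0_grip [483. 145. 105.] 0.5 [[366. 286.]]
scene oil_bottle [ 714. -352.   93.] 0.57 [[206. 189.]]
scene jar [769. -10.  64.] 0.62 [[234. 292.]]
top stand [508. 182.  66.] 0.87 [[253. 246.]]
top stand [495.  48. 122.] 0.24 [[299. 248.]]
top cover1_center [ 426. -191.   10.] 0.91 [[379. 275.]]
top cover1_center [ 269. -437.    8.] 0.87 [[461. 325.]]
top cover1_center [272. 255.   9.] 0.75 [[231. 327.]]
top cover1_center [ 539. -327.   11.] 0.59 [[423. 237.]]
top cam_grip [514. 360.  79.] 0.83 [[192. 244.]]
top clamp0_grip [509. 185.  67.] 0.74 [[252. 246.]]
top clamp0_grip [495.  45. 122.] 0.44 [[300. 248.]]
top oil_bottle [ 688. -361.  117.] 0.64 [[441. 181.]]
top jar [752. -28.  80.] 0.6 [[325. 163.]]
{'t': 0.7, 'joint_pos': array([ 1.1324828 ,  0.4173996 , -0.01031307,  1.61362861,  0.00470388,
        1.11070983, -0.05303915]), 'joint_vel': array([ 4.07563049e-04, -9.09998038e-04,  5.65452231e-05, -6.54221478e-04,
       -1.23663745e-03, -2.10562586e-04, -3.84777939e-04]), 'joint_efforts': array([-3.15003315e-03, -8.64036441e+01,  6.75971154e-01, -4.35157192e+01,
        1.89877662e-02,  1.80284063e-03,  8.43949260e-05]), 'tool_pos': array([ 241.5447604 , -576.3983809 ,  231.24823898]), 'tool_rot': array([-5.45639274e-05,  9.80384054e-01,  1.97096681e-01, -3.14594277e-05]), 'force': array([-1.38068116, -0.43981233,  0.74673803]), 'torque': array([-0.00256847, -0.05367309,  0.02550706]), 'grasp_force': 0.0, 'finger_gap': 85.32648507873957}
```

View pics/scene.png

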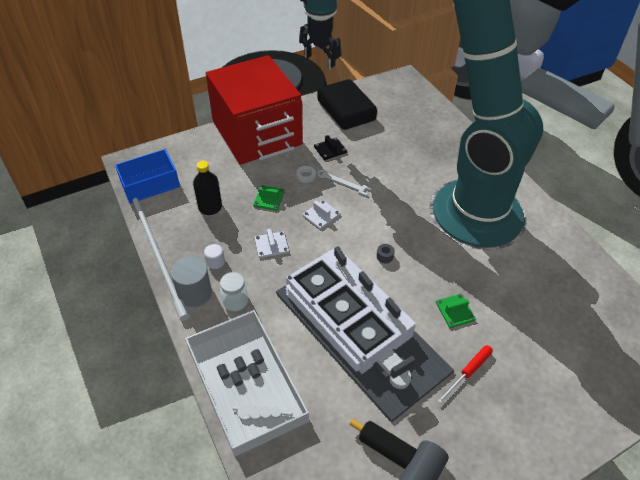

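View pics/top.png

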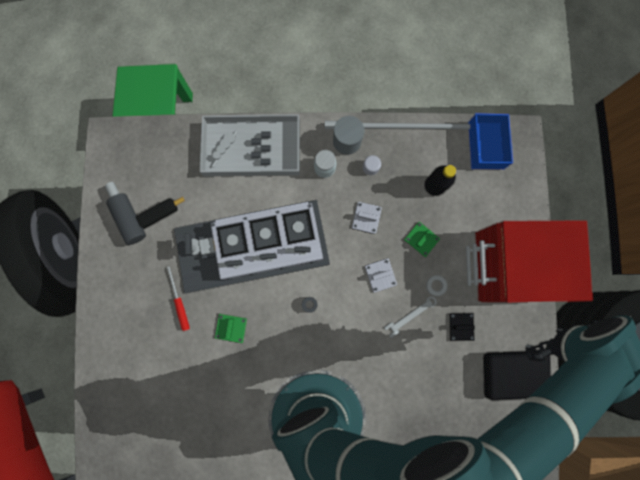

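Candidates for a cover in the top picture: silver plates at (367,217) and (380,275). The look-alikes are green at (421,238) and (231,328), and black at (461,326). I choose the two silver ones. The casing's cam is at (195,244).

```bash
cat >> h.py <<'E'
def rect(W,zlo,zhi,cen,r):
    m=(W[...,2]>zlo)&(W[...,2]<zhi)&(np.hypot(W[...,0]-cen[0],W[...,1]-cen[1])<r)
    P=W[m]; return P, cv2.minAreaRect(P[:,:2].astype(np.float32))
E
python3 - <<'E'
from h import *
for n in ["scene","top"]:
    W=np.load("pics/%s_w.npy"%n)
    P,r=rect(W,71,79,(515,180),210); print(n,"rim",len(P),np.round(P.mean(0)),r)
    P,r=rect(W,77,130,(515,360),80); print(n,"camgrip",len(P),r, np.percentile(P[:,2],[5,50,95]) if len(P) else 0)
    for c0 in [(430,-188),(590,-150)]:
        P,r=rect(W,5,15,c0,75);print(n,"plate",len(P),r,np.median(P[:,2]))
        P,r=rect(W,20,45,c0,75);print(n,"rib",len(P),r,P[:,2].max())
c=cv2.imread("pics/top.png")
cv2.imwrite("pics/crop1.png",cv2.resize(c[170:310,150:450],None,fx=2.6,fy=2.6,interpolation=cv2.INTER_CUBIC))
E
```

```text
scene rim 3372 [529. 154.  74.] ((519.8525390625, 184.02882385253906), (169.86434936523438, 383.2591857910156), 10.703030586242676)
scene camgrip 335 ((526.0279541015625, 330.88775634765625), (88.03482055664062, 89.37288665771484), 4.3813395500183105) [ 77.55761917 104.6441184  112.61405909]
scene plate 437 ((435.65838623046875, -189.7996826171875), (130.48995971679688, 140.0703125), 7.340445041656494) 9.427843815833585
scene rib 140 ((427.63787841796875, -194.0872344970703), (20.0894775390625, 64.35836029052734), 15.222339630126953) 44.764146455102406
scene plate 558 ((588.9990234375, -153.07009887695312), (133.95008850097656, 128.35105895996094), 87.29352569580078) 9.703205871694284
scene rib 113 ((609.2090454101562, -152.9520721435547), (63.498878479003906, 20.51993179321289), 77.43569946289062) 44.78067510680374
top rim 3191 [519. 143.  75.] ((518.0453491210938, 177.73794555664062), (166.85508728027344, 368.3346252441406), 11.116534233093262)
top camgrip 186 ((527.6619262695312, 330.31396484375), (83.25235748291016, 90.27522277832031), 6.601062774658203) [ 77.36294768 101.75159874 113.49016245]
top plate 642 ((429.935791015625, -186.30519104003906), (143.18923950195312, 137.42242431640625), 30.53173065185547) 9.932920159354808
top rib 93 ((424.2134704589844, -194.6873779296875), (13.070035934448242, 59.411861419677734), 17.709129333496094) 44.96105851623163
top plate 594 ((595.032958984375, -151.38572692871094), (136.80389404296875, 135.56716918945312), 62.93843460083008) 10.120109055395
top rib 106 ((601.78955078125, -155.0309295654297), (59.412841796875, 15.87192440032959), 78.75150299072266) 44.46525374108505
```

View pics/crop1.png

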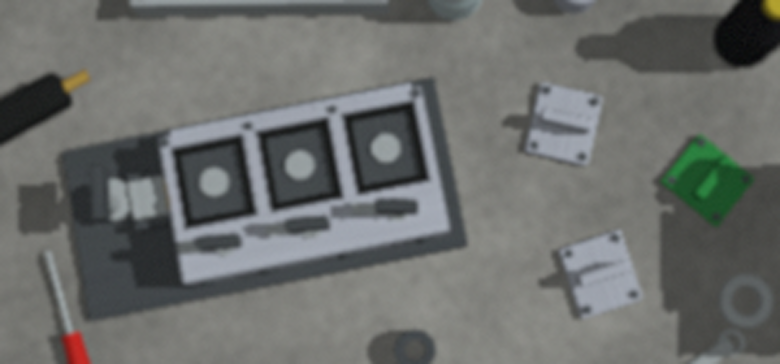

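The crop shows both silver plates, at about (563,123) and (597,272), each with a rib. The casing is yawed about +11° with the clamp tongues pointing left, along the row. The cam is at its left end. Next I fly towards it.

```bash
cat >> h.py <<'E'
from scipy.spatial.transform import Rotation as Ro
def to(x,y,z,yaw=None):
    s=ctrl.state(); q=s["tool_rot"]; R=Ro.from_quat([q[1],q[2],q[3],q[0]]).as_matrix()
    cur=np.degrees(np.arctan2(R[1,0],R[0,0])); p=s["tool_pos"]
    d=R.T@(np.array([x,y,z])-p)
    t=0 if yaw is None else -((yaw-cur+180)%360-180)/6
    print("tcp",p.round(1),"yaw",round(cur,1),"-> shift",d.round(1),"turn",round(t,2),"F",s["force"].round(1),"gap",round(s["finger_gap"],1),"t",s["t"])
E
python3 -c "
from h import *
to(440,0,380,100)
to(500,180,360,101)"
```

```text
tcp [ 241.5 -576.4  231.2] yaw 22.7 -> shift [ 405.8 -454.9 -148.7] turn -12.88 F [-1.4 -0.4  0.7] gap 85.3 t 0.7
tcp [ 241.5 -576.4  231.2] yaw 22.7 -> shift [ 530.7 -597.8 -128.7] turn -13.04 F [-1.4 -0.4  0.7] gap 85.3 t 0.7
```

move_arm(motion=[[0,[20,-22,-50],-1],[0,[60,-65,-100],-2],[0,[95,-105,-150],-3],[0,[135,-150,-150],-4.5],[0,[175,-195,-150],-6],[0,[215,-240,-150],-7.5],[0,[255,-285,-150],-9],[0,[295,-330,-150],-10.5],[0,[335,-375,-150],-12],[0,[370,-415,-150],-13],[0,[406,-455,-150],-13],[0,[406,-455,-150],-13]])

```text
t: 2.2
tool_pos: [440.7, 3.7, 381.5]
tool_rot: [0.0, 0.636, 0.772, 0.0]
force: [-0.2, -0.4, 0.1]
finger_gap: 85.4
grasp_force: 0.0
```

```bash
python3 -c "
from h import *
to(500,180,380,101)
c=ctrl.capture('wrist'); print(np.round(-np.array(c['R']).T@c['t']),np.round(c['R'],2),c['fov_y'])"
```

```text
tcp [440.7   3.7 381.5] yaw 101.1 -> shift [161.7  92.1   1.6] turn 0.01 F [-0.2 -0.4  0.1] gap 85.4 t 2.2
[429.  68. 524.] [[ 0.98  0.19 -0.  ]
 [ 0.19 -0.95  0.26]
 [ 0.05 -0.25 -0.97]] 64.51078863497668
```

move_arm(motion=[[0,[50,20,0],0],[0,[100,45,0],0],[0,[150,70,0],0],[0,[200,90,0],0],[0,[225,100,0],0],[0,[225,100,0],0]])

```text
t: 3.0
tool_pos: [496.6, 240.6, 380.7]
tool_rot: [-0.001, 0.637, 0.771, -0.0]
force: [0.0, -1.3, -1.0]
finger_gap: 85.6
grasp_force: 0.0
```

Run:
```python
from h import *
c=ctrl.capture('wrist'); save(c,'w1'); W=cloud(c); np.savez("pics/w1.npz",W=W)
import pickle; pickle.dump(c,open("pics/w1.pkl","wb"))
to(500,180,380,101)
P,r=rect(W,72,78,(505,150),160); print(len(P),r)
for q in ["cam_grip","clamp0_grip","stand"]:
    for r in ctrl.search_frame(c,q): print(q,np.round(r["point"]),round(r["p"],2),proj(c,r["point"]).round())
```

```text
tcp [496.7 239.3 380.9] yaw 100.7 -> shift [-58.9  -7.8   0.9] turn -0.04 F [ 0.2 -0.3  0.8] gap 85.2 t 3.05
12584 ((525.8582763671875, 143.34234619140625), (166.24473571777344, 298.6102294921875), 10.96779727935791)
cam_grip [508. 364.  99.] 0.88 [[348.  89.]]
clamp0_grip [498.  52. 115.] 0.83 [[287. 355.]]
stand [514. 230.  68.] 0.93 [[328. 209.]]
stand [478. 152. 119.] 0.46 [[285. 278.]]
```

View pics/w1.png

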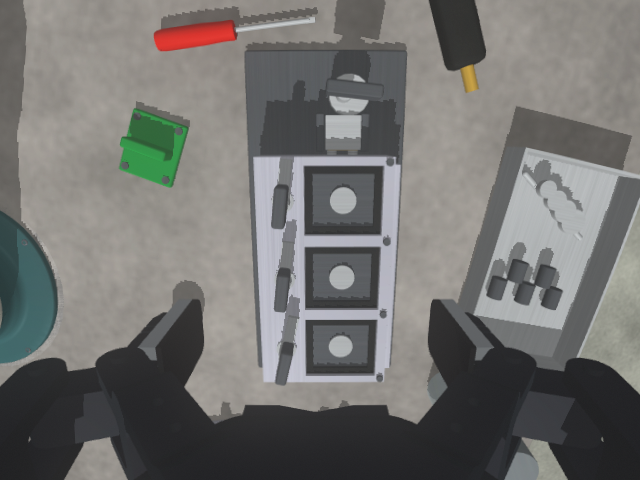

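```bash
cat >> h.py <<'E'
SY=np.radians(10.97); RS=np.array([[np.cos(SY),-np.sin(SY)],[np.sin(SY),np.cos(SY)]]); O=np.array([525.86,143.34])+RS@[22.5,0]
def st(x,y): return O+RS@np.array([x,y])
def inst(P): 
    Q=P.copy(); Q[...,:2]=(P[...,:2]-O)@RS; return Q
E
python3 - <<'E'
from h import *
W=np.load("pics/w1.npz")["W"]; S=inst(W)
print("O",O,"cam",st(0,222),[st(-72,y) for y in(-98,0,98)])
def bar(cx,cy,zl,zh,r):
    m=(S[...,2]>zl)&(S[...,2]<zh)&(np.hypot(S[...,0]-cx,S[...,1]-cy)<r); P=S[m]
    c,s,a=cv2.minAreaRect(P[:,:2].astype(np.float32)); u=np.linalg.svd(P[:,:2]-P[:,:2].mean(0),full_matrices=False)[2][0]
    print(len(P),"c",np.round(c,1),"size",np.round(s,1),"ang",round(a,1),"long dir",np.round(np.degrees(np.arctan2(u[1],u[0])),1),"zmax",np.percentile(P[:,2],[50,98]).round())
bar(0,222,98,116,55)
for y in(-98,0,98): bar(-72,y,110,130,40)
for y in(-98,0,98): bar(-72,y,78,90,70)
E
```

```text
O [547.94885652 147.62163729] cam [505.70336863 365.56502157] [array([495.91342473,  37.71115626]), array([477.26451567, 133.92039797]), array([458.6156066 , 230.12963968])]
861 c [  7.6 220.9] size [14.1 59.7] ang 83.7 long dir -6.4 zmax [109. 112.]
449 c [-72.1 -97.5] size [45.7 14.2] ang 77.1 long dir -103.2 zmax [124. 126.]
515 c [-71.9   0.7] size [46.1 14.1] ang 83.5 long dir -96.9 zmax [124. 126.]
595 c [-72.2  98.5] size [45.8 14.4] ang 84.3 long dir -96.1 zmax [124. 126.]
320 c [-67.3 -76. ] size [57.1 22. ] ang 79.0 long dir -105.6 zmax [83. 85.]
520 c [-70.7  -9.6] size [ 27.2 120.5] ang 2.7 long dir -87.4 zmax [83. 85.]
570 c [-67.8  88. ] size [ 36.6 118.2] ang 11.2 long dir -89.6 zmax [83. 85.]
```

```bash
python3 -c "
from h import *
to(505.7,365.6,150,184.6)"
```

```text
tcp [496.8 238.3 381.3] yaw 100.6 -> shift [123.6  32.1 231.2] turn -14.0 F [0.6 0.4 0.7] gap 85.3 t 3.2
```

move_arm(motion=[[100,[25,6,30],-1.7],[110,[50,13,70],-3.4],[120,[75,20,110],-5.1],[120,[100,26,150],-6.8],[120,[124,32,190],-8.5],[120,[124,32,210],-10.2],[120,[124,32,220],-11.9],[120,[124,32,230],-13.6],[120,[124,32,231],-14],[120,[124,32,231],-14],[120,[124,32,231],-14],[120,[124,32,231],-14]])

```text
t: 4.7
tool_pos: [505.0, 367.6, 150.7]
tool_rot: [0.0, -0.041, 0.999, 0.0]
force: [-0.7, -0.1, -0.5]
finger_gap: 45.1
grasp_force: 0.0
```

```bash
python3 -c "
from h import *
to(505.7,365.6,78,184.6)"
```

```text
tcp [505.  367.6 150.7] yaw -175.3 -> shift [-0.5 -2.1 72.7] turn 0.01 F [-0.7 -0.1 -0.5] gap 45.1 t 4.7
```

move_arm(motion=[[120,[0,-2,20],0],[120,[0,-2,45],0],[120,[0,-2,65],0],[120,[0,-2,72],0],[120,[0,-2,72],0],[200,[0,-2,72],0],[255,[0,-2,72],0],[255,[0,-2,72],0],[255,[0,-2,72],0],[255,[0,-2,72],0],[255,[0,-2,72],0]], grip_force=80)

```text
t: 6.08
tool_pos: [505.3, 365.5, 79.1]
tool_rot: [0.0, -0.041, 0.999, -0.0]
force: [-1.4, -3.1, 7.7]
finger_gap: 12.9
grasp_force: 78.0
```

move_arm(motion=[[255,[0,0,0],1.3],[255,[0,0,0],2.6],[255,[0,0,0],3.9],[255,[0,0,0],5.2],[255,[0,0,0],6.5],[255,[0,0,0],7.8],[255,[0,0,0],9.1],[255,[0,0,0],10.4],[255,[0,0,0],11.7],[255,[0,0,0],13],[255,[0,0,0],14],[255,[0,0,0],14]])

```text
t: 7.58
tool_pos: [505.4, 365.6, 79.2]
tool_rot: [0.001, 0.638, 0.77, 0.0]
force: [-0.4, -4.2, 8.6]
finger_gap: 13.1
grasp_force: 79.0
```

```bash
python3 -c "
from h import *
to(505.7,365.6,78,100.97)"
```

```text
tcp [505.4 365.6  79.2] yaw 100.7 -> shift [-0.1  0.3  1.2] turn -0.04 F [-0.4 -4.2  8.6] gap 13.1 t 7.575
```

move_arm(motion=[[110,[0,0,0],0],[110,[0,0,0],0],[110,[0,0,0],0],[110,[0,0,-30],0],[110,[0,0,-80],0],[60,[-30,0,-140],0],[0,[-75,0,-190],0],[0,[-125,0,-240],0],[0,[-125,0,-240],0],[0,[-125,0,-240],0]])

```text
t: 8.82
tool_pos: [528.6, 242.4, 318.6]
tool_rot: [0.0, 0.638, 0.77, 0.0]
force: [0.1, -0.6, -0.6]
finger_gap: 85.4
grasp_force: 0.0
```

Run:
```python
from h import *
c=ctrl.capture('wrist'); save(c,'w2'); S=inst(cloud(c))
m=(S[...,2]>98)&(S[...,2]<116)&(np.hypot(S[...,0],S[...,1]-222)<55); P=S[m]
print(cv2.minAreaRect(P[:,:2].astype(np.float32)))
m=(S[...,2]>71)&(S[...,2]<78)&(np.hypot(S[...,0],S[...,1]-222)<180);print(cv2.minAreaRect(S[m][:,:2].astype(np.float32)))
u=np.linalg.svd(P[:,:2]-P[:,:2].mean(0),full_matrices=False)[2][0];print(np.degrees(np.arctan2(u[1],u[0])))
to(424.2,-194.7,300,107.7)
to(601.8,-155.0,300,78.75)
```

```text
((0.11787605285644531, 213.70382690429688), (59.14802551269531, 13.442667961120605), 89.60980224609375)
((-22.675952911376953, 134.95535278320312), (184.78147888183594, 165.7816162109375), 89.90142822265625)
-90.17644606184332
tcp [527.9 243.2 317.6] yaw 100.8 -> shift [-410.9 -183.6   17.6] turn -1.16 F [-1.8 -0.6 -0.2] gap 85.0 t 8.875
tcp [527.9 243.2 317.6] yaw 100.8 -> shift [-405.    -1.7   17.5] turn 3.67 F [-1.8 -0.6 -0.2] gap 85.0 t 8.875
```

move_arm(motion=[[0,[-45,-10,-20],0],[0,[-105,-24,-20],0],[0,[-160,-36,-20],0],[0,[-215,-49,-20],0],[0,[-270,-62,-20],0],[0,[-320,-74,-20],0],[0,[-349,-80,-20],0],[0,[-349,-80,-20],0],[0,[-349,-80,-20],0]])

```text
t: 10.0
tool_pos: [514.8, -113.2, 337.3]
tool_rot: [-0.001, 0.637, 0.771, 0.0]
force: [0.7, 1.7, 0.8]
finger_gap: 85.5
grasp_force: 0.0
```

```bash
cat >> h.py <<'E'
def ribs(W,pts,r=60):
    for c0 in pts:
        m=(W[...,2]>25)&(W[...,2]<46)&(np.hypot(W[...,0]-c0[0],W[...,1]-c0[1])<r); P=W[m]
        if len(P)<20: print("none",c0);continue
        c,s,a=cv2.minAreaRect(P[:,:2].astype(np.float32)); u=np.linalg.svd(P[:,:2]-P[:,:2].mean(0),full_matrices=False)[2][0]
        print("rib",len(P),np.round(c,1),np.round(s,1),"long dir",np.degrees(np.arctan2(u[1],u[0])).round(1),P[:,2].max().round())
E
python3 - <<'E'
from h import *
c=ctrl.capture('wrist'); save(c,'w3'); W=cloud(c)
ribs(W,[(425,-195),(602,-155)])
m=(abs(W[...,2]-10)<3)
for c0 in [(425,-195),(602,-155)]:
    P,r=rect(W,7,13,c0,62); print(r)
to(500,0,300)
E
```

```text
rib 420 [ 391.1 -165.8] [15.2 38.5] long dir -76.3 42.0
rib 672 [ 604.2 -155.8] [60.2 15.1] long dir -103.9 42.0
((394.6783447265625, -166.4569091796875), (78.40788269042969, 50.89772415161133), 17.468050003051758)
((604.086181640625, -155.55712890625), (75.96117401123047, 86.40261840820312), 76.4111099243164)
tcp [ 514.9 -113.1  337.6] yaw 100.9 -> shift [113.8   6.8  37.7] turn 0 F [-0.5  0.   0.7] gap 85.6 t 10.05
```

View pics/w3.png

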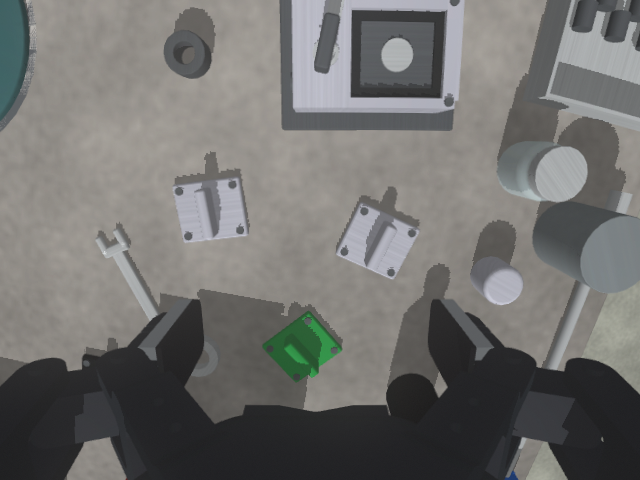

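The picture shows the two silver covers at (211,210) and (378,237), with the green look-alike at (303,345). The left cover has been knocked aside, so I re-measure it and take the right one (B) first.

Run:
```python
from h import *
c=ctrl.capture('wrist'); W=cloud(c)
p=W[205:215,200:215].reshape(-1,3); c0=np.nanmean(p,0)[:2]; print(c0)
ribs(W,[c0],70); print(rect(W,7,13,c0,62)[1])
to(604.1,-155.7,110,76.2)
```

```text
[ 390.20320854 -150.2859307 ]
rib 714 [ 388.2 -155.8] [14.9 59. ] long dir -72.5 42.0
((387.29266357421875, -156.1887969970703), (85.8135986328125, 75.4910659790039), 17.409318923950195)
tcp [ 514.8 -113.3  337.8] yaw 100.9 -> shift [-58.6  79.8 227.7] turn 4.11 F [ 0.9  0.4 -0.3] gap 85.5 t 10.1
```

move_arm(motion=[[60,[-20,20,50],1.4],[110,[-40,50,100],2.8],[110,[-59,80,150],4.1],[110,[-59,80,200],4.1],[110,[-59,80,228],4.1],[110,[-59,80,228],4.1],[110,[-59,80,228],4.1]])

```text
t: 10.98
tool_pos: [605.1, -157.5, 111.7]
tool_rot: [0.001, 0.787, 0.617, 0.001]
force: [-0.3, -0.5, 0.4]
finger_gap: 48.2
grasp_force: 0.0
```

Run:
```python
from h import *
to(604.1,-155.7,14,76.2)
```

```text
tcp [ 605.1 -157.5  111.7] yaw 76.2 -> shift [ 1.5 -1.5 97.7] turn -0.0 F [-0.3 -0.5  0.4] gap 48.2 t 10.975
```

move_arm(motion=[[110,[1.5,-1.5,40],0],[110,[1.5,-1.5,75],0],[110,[1.5,-1.5,92],0],[110,[1.5,-1.5,97],0],[110,[1.5,-1.5,97],0],[255,[1.5,-1.5,97],0],[255,[1.5,-1.5,97],0],[255,[1.5,-1.5,97],0],[255,[1.5,-1.5,97],0],[255,[1.5,-1.5,97],0]], grip_force=60)

```text
t: 12.22
tool_pos: [603.7, -156.4, 14.3]
tool_rot: [0.001, 0.787, 0.617, 0.0]
force: [-1.2, 0.5, 8.0]
finger_gap: 12.9
grasp_force: 59.7
```

Run:
```python
from h import *
to(*st(0,-98),160,100.97)
to(*st(0,0),160,100.97)
```

```text
tcp [ 603.7 -156.4   14.3] yaw 76.1 -> shift [ 192.9  -85.7 -145.9] turn -4.14 F [-1.2  0.5  8. ] gap 12.9 t 12.225
tcp [ 603.7 -156.4   14.3] yaw 76.1 -> shift [ 281.8 -126.9 -146. ] turn -4.14 F [-1.2  0.5  8. ] gap 12.9 t 12.225
```

move_arm(motion=[[255,[0,0,-40],0],[255,[0,0,-90],0],[255,[20,-10,-140],-1],[255,[60,-27,-146],-2],[255,[100,-45,-146],-3],[255,[140,-62,-146],-4.1],[255,[175,-78,-146],-4.1],[255,[193,-86,-146],-4.1],[255,[193,-86,-146],-4.1],[255,[193,-86,-146],-4.1]])

```text
t: 13.48
tool_pos: [566.2, 50.4, 159.2]
tool_rot: [0.0, 0.638, 0.77, -0.0]
force: [0.8, -0.0, -1.5]
finger_gap: 12.8
grasp_force: 59.1
```

Run:
```python
from h import *
to(*st(0,-98),86,100.97)
c=ctrl.capture('wrist'); save(c,'w4'); S=inst(cloud(c))
m=(S[...,2]>168)&(S[...,2]<200)&(np.hypot(S[...,0],S[...,1]+98)<70); print(m.sum())
m=(S[...,2]>130)&(S[...,2]<170)&(np.hypot(S[...,0],S[...,1]+98)<70); P=S[m]; print(m.sum(),P.min(0),P.max(0))
```

```text
tcp [566.2  50.4 159.2] yaw 100.6 -> shift [ 1.   0.6 73.2] turn -0.05 F [ 0.8 -0.  -1.5] gap 12.8 t 13.475
9801
19095 [ -43.26556111 -120.74205816  147.36307473] [ 42.97637168 -60.56952096 169.99458744]
```

View pics/w4.png

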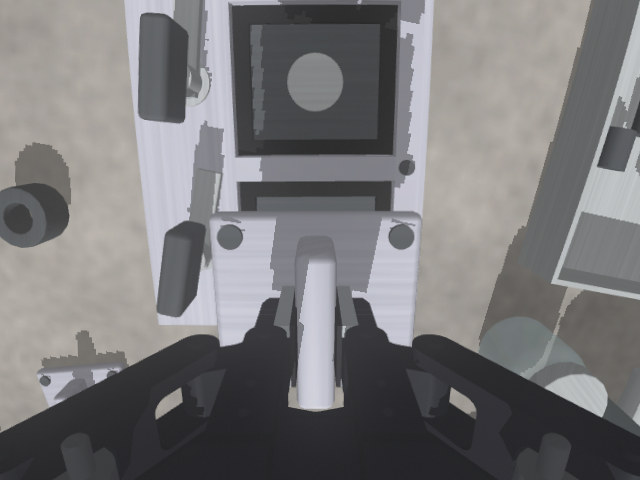

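The cover is held squarely by its rib at (317,320) and lies centred over bay0. I lower it, then press.

move_arm(motion=[[255,[1,0.5,30],0],[255,[1,0.5,55],0],[255,[1,0.5,65],0],[255,[1,0.5,70],0],[255,[1,0.5,73],0],[255,[1,0.5,73],0]])

```text
t: 14.28
tool_pos: [566.5, 52.8, 86.7]
tool_rot: [0.0, 0.638, 0.77, 0.0]
force: [0.2, 0.3, -2.3]
finger_gap: 12.8
grasp_force: 59.1
```

move_arm(motion=[[255,[0,0,2],0],[255,[0,0,4],0],[255,[0,0,6],0],[255,[0,0,7],0],[255,[0,0,7],0]])

```text
t: 14.9
tool_pos: [566.5, 52.8, 79.3]
tool_rot: [0.0, 0.638, 0.77, 0.0]
force: [1.9, 0.7, 2.0]
finger_gap: 12.8
grasp_force: 59.7
```

move_arm(motion=[[255,[0,0,0.5],0],[255,[0,0,1],0],[255,[0,0,1.5],0],[255,[0,0,1.5],0]])

```text
t: 15.4
tool_pos: [566.6, 52.9, 79.1]
tool_rot: [0.001, 0.638, 0.77, 0.0]
force: [-7.4, -3.4, 28.6]
finger_gap: 12.6
grasp_force: 63.9
```

move_arm(motion=[[255,[0,0,-1.5],0],[180,[0,0,-1.5],0],[160,[0,0,-1.5],0],[160,[0,0,-1.5],0],[160,[0,0,-1.5],0],[160,[0,0,-30],0],[130,[0,0,-80],0],[110,[0,0,-130],0],[110,[0,0,-160],0],[110,[0,0,-160],0],[110,[0,0,-160],0]])

```text
t: 16.77
tool_pos: [565.9, 52.7, 237.1]
tool_rot: [-0.0, 0.638, 0.77, -0.0]
force: [-0.1, -0.3, -0.8]
finger_gap: 48.4
grasp_force: 0.0
```

```bash
cat >> h.py <<'E'
def chk(S,y0):
    m=(S[...,2]>68)&(S[...,2]<85)&(abs(S[...,0])<36)&(abs(S[...,1]-y0)<36); m&=abs(S[...,0])>12
    P=S[m]; A=np.c_[P[:,:2]-[0,y0],np.ones(len(P))]; k=np.linalg.lstsq(A,P[:,2],rcond=None)[0]
    print("plate z",np.percentile(P[:,2],[5,50,95]).round(1),"tilt mm/100",(k[:2]*100).round(1),len(P))
    m=(S[...,2]>71)&(S[...,2]<78)&(abs(S[...,0]-54)<4)&(abs(S[...,1]-y0)<40); print("rim z",np.median(S[m][:,2]).round(1))
    m=(S[...,2]>95)&(S[...,2]<108)&(abs(S[...,0])<20)&(abs(S[...,1]-y0)<40); print("rib",cv2.minAreaRect(S[m][:,:2].astype(np.float32)) if m.sum()>9 else m.sum())
E
python3 - <<'E'
from h import *
c=ctrl.capture('wrist'); save(c,'w5'); W=cloud(c); chk(inst(W),-98)
ribs(W,[(388,-156)])
to(388.0,-156.0,110,107.4)
E
```

```text
plate z [73.7 74.9 76.6] tilt mm/100 [-0.1  0.3] 4961
rim z 74.8
rib ((0.10615730285644531, -95.91607666015625), (13.952609062194824, 59.420867919921875), 0.3429352939128876)
rib 32 [ 377.5 -128. ] [10.   2.5] long dir -152.4 41.0
tcp [565.8  52.7 236.7] yaw 100.7 -> shift [-171.9 -213.3  127. ] turn -1.11 F [-0.5  0.3 -0.2] gap 48.5 t 16.825
```

move_arm(motion=[[110,[-25,-30,0],0],[110,[-60,-75,0],-0.5],[110,[-95,-118,0],-1.1],[110,[-130,-162,30],-1.1],[110,[-160,-200,70],-1.1],[110,[-172,-213,110],-1.1],[110,[-172,-213,127],-1.1],[110,[-172,-213,127],-1.1],[110,[-172,-213,127],-1.1]])

```text
t: 17.95
tool_pos: [389.3, -155.5, 111.1]
tool_rot: [-0.0, 0.592, 0.806, 0.0]
force: [0.7, 0.0, 0.5]
finger_gap: 48.8
grasp_force: 0.0
```

Run:
```python
from h import *
c=ctrl.capture('wrist'); W=cloud(c)
ribs(W,[(388,-156)]); print(rect(W,7,13,(388,-156),62)[1])
to(388.0,-156.0,14,107.4)
```

```text
rib 2346 [ 387.3 -155.8] [14.1 60.1] long dir 107.6 42.0
((387.3792724609375, -155.9375), (86.01970672607422, 76.02177429199219), 17.613590240478516)
tcp [ 389.5 -155.7  111.4] yaw 107.4 -> shift [ 0.2 -1.5 97.4] turn -0.01 F [-0.7 -0.5 -0.1] gap 48.5 t 18.0
```

move_arm(motion=[[110,[0,-2,40],0],[110,[0,-2,75],0],[110,[0,-2,92],0],[110,[0,-2,97],0],[110,[0,-2,97],0],[255,[0,-2,97],0],[255,[0,-2,97],0],[255,[0,-2,97],0],[255,[0,-2,97],0],[255,[0,-2,97],0]])

```text
t: 19.25
tool_pos: [387.4, -156.7, 14.5]
tool_rot: [0.001, 0.592, 0.806, -0.0]
force: [-3.4, 1.4, 14.9]
finger_gap: 13.1
grasp_force: 58.8
```

Run:
```python
from h import *
to(*st(0,0),165,100.97)
```

```text
tcp [ 387.4 -156.7   14.5] yaw 107.3 -> shift [ 242.5  244.  -150.6] turn 1.06 F [-3.4  1.4 14.9] gap 13.1 t 19.25
```

move_arm(motion=[[255,[0,0,-45],0],[255,[0,0,-100],0],[255,[20,20,-145],0],[255,[60,60,-165],0.5],[255,[100,100,-165],1],[255,[140,140,-165],1],[255,[180,180,-165],1],[255,[215,217,-165],1],[255,[242,244,-160],1],[255,[242,244,-155],1],[255,[242,244,-155],1],[255,[242,244,-155],1]])

```text
t: 20.75
tool_pos: [547.8, 146.1, 169.1]
tool_rot: [0.0, 0.634, 0.773, -0.0]
force: [0.1, 0.3, -1.3]
finger_gap: 13.3
grasp_force: 59.4
```

Run:
```python
from h import *
to(*st(0,0),87,100.97)
c=ctrl.capture('wrist'); S=inst(cloud(c))
m=(S[...,2]>145)&(S[...,2]<172)&(np.hypot(S[...,0],S[...,1])<70); P=S[m]; print(m.sum(),P.min(0),P.max(0))
```

```text
tcp [547.8 146.1 169.1] yaw 101.3 -> shift [ 1.5  0.4 82. ] turn 0.05 F [ 0.1  0.3 -1.3] gap 13.3 t 20.75
18892 [-43.10782218 -23.18758332 156.20017433] [ 43.21340457  37.6375126  171.99074118]
```

move_arm(motion=[[255,[0,0,30],0.05],[255,[0,0,60],0.05],[255,[0,0,74],0.05],[255,[0,0,80],0.05],[255,[0,0,83],0.05],[255,[0,0,85],0.05],[255,[0,0,87],0.05],[255,[0,0,89],0.05],[255,[0,0,90],0.05],[255,[0,0,90],0.05]])

```text
t: 22.05
tool_pos: [548.3, 147.4, 79.6]
tool_rot: [0.0, 0.636, 0.772, 0.0]
force: [-4.2, -2.3, 17.6]
finger_gap: 12.8
grasp_force: 62.0
```

move_arm(motion=[[255,[0,0,0.4],0],[255,[0,0,0.4],0],[255,[0,0,-1],0],[180,[0,0,-1],0],[160,[0,0,-1],0],[160,[0,0,-1],0],[160,[0,0,-1],0],[160,[0,0,-30],0],[120,[0,0,-80],0],[120,[0,0,-130],0],[120,[0,0,-140],0],[120,[0,0,-140],0]])

```text
t: 23.55
tool_pos: [548.0, 147.1, 218.9]
tool_rot: [0.0, 0.636, 0.772, 0.0]
force: [0.0, -0.3, -0.9]
finger_gap: 45.3
grasp_force: 0.0
```

Run:
```python
from h import *
c=ctrl.capture('wrist'); save(c,'w6'); W=cloud(c); chk(inst(W),0)
S=inst(W)
for y in(0,98):
    m=(S[...,2]>112)&(S[...,2]<128)&(np.hypot(S[...,0]+72,S[...,1]-y)<40); print(cv2.minAreaRect(S[m][:,:2].astype(np.float32)),m.sum(),np.percentile(S[m][:,2],95))
# yaw of bar in world
to(*st(-72,0),170,83.1+11)
to(*st(-72,98),170,83.9+11)
```

```text
plate z [73.7 74.9 76.6] tilt mm/100 [-0.1  0.1] 5655
rim z 74.8
rib ((0.2758064270019531, 0.18497467041015625), (13.894941329956055, 60.74701690673828), 0.5231378674507141)
((-72.05994415283203, 0.1552886962890625), (46.548580169677734, 14.54022216796875), 84.18805694580078) 1648 125.76604295219023
((-71.876220703125, 97.60111999511719), (45.92934799194336, 15.065865516662598), 84.040283203125) 2171 125.95786312232151
tcp [547.6 147.  218. ] yaw 101.0 -> shift [  0.6 -71.5  48. ] turn 1.15 F [-0.3  0.4 -0.9] gap 44.9 t 23.6
tcp [547.6 147.  218. ] yaw 101.0 -> shift [ 98.6 -71.5  48. ] turn 1.02 F [-0.3  0.4 -0.9] gap 44.9 t 23.6
```

View pics/w6.png

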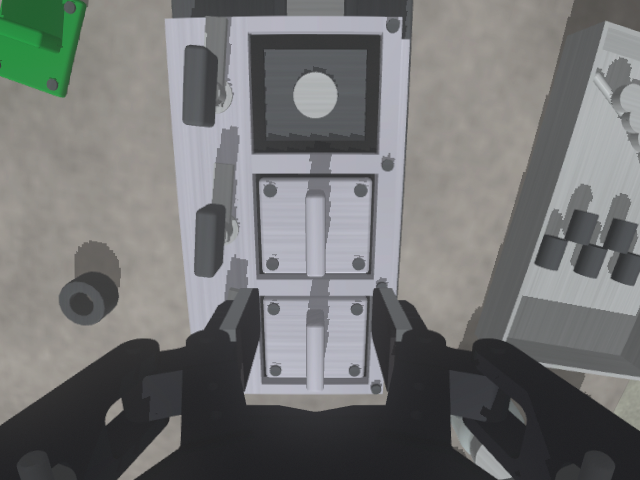

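The picture shows both covers flush at (315,225) and (313,340), with the far bay open and the T-bars at (200,85) and (210,240). Next come the clamps, starting with clamp1.

move_arm(motion=[[120,[0,-25,10],0.5],[120,[0.5,-55,25],1.1],[120,[0.5,-71.5,48],1.1],[120,[0.5,-71.5,80],1.1],[120,[0.5,-71.5,110],1.1],[120,[0.5,-71.5,122],1.1],[120,[0.5,-71.5,122],1.1],[255,[0.5,-71.5,122],1.1],[255,[0.5,-71.5,122],1.1],[255,[0.5,-71.5,122],1.1],[255,[0.5,-71.5,122],1.1],[255,[0.5,-71.5,122],1.1]], grip_force=60)

```text
t: 25.1
tool_pos: [477.1, 134.1, 97.7]
tool_rot: [0.0, 0.679, 0.734, -0.0]
force: [-11.0, -1.7, 17.6]
finger_gap: 12.6
grasp_force: 58.7
```

Run:
```python
from h import *
to(*st(-72,0),95,10.97)
```

```text
tcp [477.1 134.1  97.7] yaw 94.4 -> shift [-0.2  0.2  2.7] turn 13.91 F [-11.   -1.7  17.6] gap 12.6 t 25.1
```

move_arm(motion=[[255,[0,0,0],1.3],[255,[0,0,0],2.6],[255,[0,0,0],3.9],[255,[0,0,0],5.2],[255,[0,0,0],6.5],[255,[0,0,0],7.8],[255,[0,0,0],9.1],[255,[0,0,0],10.4],[255,[0,0,0],11.7],[255,[0,0,0],13],[255,[0,0,0],14.2],[255,[0,0,0],14.5]])

```text
t: 26.6
tool_pos: [477.7, 133.9, 97.9]
tool_rot: [0.001, 0.998, 0.065, 0.0]
force: [9.2, -0.9, 8.0]
finger_gap: 13.1
grasp_force: 78.2
```

Run:
```python
from h import *
to(*st(-72,98),170,94.9)
print(ctrl.state()["torque"])
```

```text
tcp [477.7 133.9  97.9] yaw 7.4 -> shift [ -6.4 -97.8 -72.2] turn -14.58 F [ 9.2 -0.9  8. ] gap 13.1 t 26.6
[-0.58993202 -1.71073982  1.12393692]
```

move_arm(motion=[[160,[0,0,0],0],[120,[0,0,0],0],[120,[0,0,0],0],[120,[0,0,-40],-0.5],[120,[0,0,-80],-2.2],[120,[-3,-40,-80],-3.9],[120,[-6.5,-98,-80],-5.6],[120,[-6.5,-98,-80],-7.3],[120,[-6.5,-98,-80],-9],[120,[-6.5,-98,-80],-10.7],[120,[-6.5,-98,-80],-12.4],[120,[-6.5,-98,-80],-14.1]])

```text
t: 28.1
tool_pos: [458.5, 230.4, 176.8]
tool_rot: [-0.0, 0.692, 0.722, -0.0]
force: [-0.4, -1.0, 0.3]
finger_gap: 45.2
grasp_force: 0.0
```

Run:
```python
from h import *
to(*st(-72,98),97,94.9)
```

```text
tcp [458.5 230.4 176.8] yaw 92.4 -> shift [-0.3  0.1 79.8] turn -0.42 F [-0.4 -1.   0.3] gap 45.2 t 28.1
```

move_arm(motion=[[120,[0,0,30],-0.4],[120,[0,0,60],-0.4],[120,[0,0,76],-0.4],[120,[0,0,79],-0.4],[120,[0,0,79],-0.4],[255,[0,0,79],-0.4],[255,[0,0,79],-0.4],[255,[0,0,79],-0.4],[255,[0,0,79],-0.4],[255,[0,0,79],-0.4]])

```text
t: 29.35
tool_pos: [458.4, 230.5, 98.6]
tool_rot: [0.0, 0.679, 0.734, 0.0]
force: [-6.2, -3.4, 13.6]
finger_gap: 13.1
grasp_force: 58.4
```

move_arm(motion=[[255,[0,0,0],1.3],[255,[0,0,0],2.6],[255,[0,0,0],3.9],[255,[0,0,0],5.2],[255,[0,0,0],6.5],[255,[0,0,0],7.8],[255,[0,0,0],9.1],[255,[0,0,0],10.4],[255,[0,0,0],11.7],[255,[0,0,0],13],[255,[0,0,0],14.2],[255,[0,0,0],14.5]])

```text
t: 30.85
tool_pos: [458.9, 230.1, 98.7]
tool_rot: [0.0, 0.998, 0.064, 0.001]
force: [-1.4, -7.3, 11.3]
finger_gap: 12.8
grasp_force: 80.5
```

Run:
```python
from h import *
print(ctrl.state()["torque"])
to(*st(-72,-98),177,76.8+11)
```

```text
[-1.48409863  0.34949697  2.00100306]
tcp [458.9 230.1  98.7] yaw 7.4 -> shift [ 12.  195.6 -78.1] turn -13.4 F [-1.4 -7.3 11.3] gap 12.8 t 30.85
```

move_arm(motion=[[160,[0,0,0],0],[120,[0,0,0],0],[120,[0,0,0],0],[120,[0,0,-40],-0.5],[120,[0,0,-80],-2.2],[120,[3,40,-80],-3.9],[120,[6,90,-80],-5.6],[120,[9,140,-80],-7.3],[120,[12,185,-80],-9],[120,[12,195.5,-80],-10.7],[120,[12,195.5,-80],-12.4],[120,[12,195.5,-80],-13.4]])

```text
t: 32.35
tool_pos: [495.7, 37.8, 177.7]
tool_rot: [-0.0, 0.719, 0.695, 0.0]
force: [-1.0, 0.5, 0.5]
finger_gap: 45.3
grasp_force: 0.0
```

Run:
```python
from h import *
c=ctrl.capture('wrist'); save(c,'w7');S=inst(cloud(c))
for y in(-98,0,98):
    m=(S[...,2]>112)&(S[...,2]<128)&(np.hypot(S[...,0]+72,S[...,1]-y)<40); print(cv2.minAreaRect(S[m][:,:2].astype(np.float32)) if m.sum()>9 else 0,m.sum())
to(*st(-72,-98),97,87.8)
```

```text
((-71.7557601928711, -97.50531768798828), (45.53183364868164, 13.772504806518555), 77.04216003417969) 2072
((-72.26319885253906, -0.19540739059448242), (46.203147888183594, 14.531965255737305), 0.06013661250472069) 2987
0 0
tcp [495.6  37.9 177.7] yaw 88.4 -> shift [-0.2  0.3 80.7] turn 0.1 F [ 0.1 -0.1  0.1] gap 45.1 t 32.4
```

Clamp1 is home, with its bar at 0.06°. Now clamp0, which needs a 76.8° turn (12.8 units) plus a little over.

move_arm(motion=[[120,[0,0,30],0.1],[120,[0,0,60],0.1],[120,[0,0,76],0.1],[120,[0,0,79],0.1],[120,[0,0,79],0.1],[255,[0,0,79],0.1],[255,[0,0,79],0.1],[255,[0,0,79],0.1],[255,[0,0,79],0.1],[255,[0,0,79],0.1]])

```text
t: 33.65
tool_pos: [495.6, 38.1, 99.5]
tool_rot: [0.0, 0.724, 0.69, -0.0]
force: [-6.0, 0.0, 13.5]
finger_gap: 12.9
grasp_force: 58.4
```

move_arm(motion=[[255,[0,0,0],1.3],[255,[0,0,0],2.6],[255,[0,0,0],3.9],[255,[0,0,0],5.2],[255,[0,0,0],6.5],[255,[0,0,0],7.8],[255,[0,0,0],9.1],[255,[0,0,0],10.4],[255,[0,0,0],11.7],[255,[0,0,0],12.8],[255,[0,0,0],13.4],[255,[0,0,0],13.4]])

```text
t: 35.15
tool_pos: [496.2, 37.7, 99.7]
tool_rot: [0.001, 0.998, 0.06, 0.001]
force: [-2.2, -5.4, 8.9]
finger_gap: 12.9
grasp_force: 83.7
```

Run:
```python
from h import *
print(ctrl.state()["torque"])
to(500,240,380,101)
```

```text
[-1.3374016   0.41013413  2.00803656]
tcp [496.2  37.7  99.7] yaw 6.9 -> shift [  28.4 -200.1 -280.6] turn -15.68 F [-2.2 -5.4  8.9] gap 12.9 t 35.15
```

Release, rise and return to the overview pose for a final check.

move_arm(motion=[[160,[0,0,0],0],[120,[0,0,0],0],[120,[0,0,0],0],[120,[0,0,-40],-0.5],[120,[0,0,-90],-2],[120,[0,0,-150],-3.7],[60,[0,-40,-200],-5.4],[0,[10,-80,-240],-7.1],[0,[15,-120,-280],-8.8],[0,[20,-160,-280],-10.5],[0,[28,-200,-280],-12.2],[0,[28,-200,-280],-13.9]])

```text
t: 36.65
tool_pos: [498.9, 243.0, 378.4]
tool_rot: [-0.001, 0.702, 0.712, -0.0]
force: [0.4, -0.9, 0.0]
finger_gap: 85.6
grasp_force: 0.0
```

move_arm(motion=[[0,[0,0,0],-1.5],[0,[0,0,0],-1.7],[0,[0,0,0],-1.7]])

```text
t: 37.02
tool_pos: [499.7, 239.9, 378.8]
tool_rot: [-0.0, 0.641, 0.767, -0.0]
force: [-0.2, -0.8, 0.2]
finger_gap: 85.2
grasp_force: 0.0
```

Run:
```python
from h import *
c=ctrl.capture('wrist'); save(c,'w8');S=inst(cloud(c))
for x,y,z in((-72,-98,112),(-72,0,112),(-72,98,112),(0,222,98)):
    m=(S[...,2]>z)&(S[...,2]<128)&(np.hypot(S[...,0]-x,S[...,1]-y)<45); print(cv2.minAreaRect(S[m][:,:2].astype(np.float32)) if m.sum()>9 else 0,m.sum())
chk(S,-98);chk(S,0)
c=ctrl.capture('top'); save(c,'t8')
```

```text
((-71.95828247070312, -96.55167388916016), (14.73508071899414, 45.814125061035156), 89.20306396484375) 567
((-71.92166137695312, 0.9629154205322266), (45.65974044799805, 13.527979850769043), 0.13227902352809906) 595
((-72.08811950683594, 98.52629089355469), (14.26661491394043, 45.926841735839844), 89.17353057861328) 634
((-0.4449901580810547, 213.95709228515625), (13.664315223693848, 59.780677795410156), 0.1031511202454567) 836
plate z [73.5 74.9 82.6] tilt mm/100 [-2.9  0.1] 1720
rim z 74.6
rib ((0.25083065032958984, -95.62663269042969), (12.887799263000488, 59.884544372558594), 0.23125417530536652)
plate z [73.4 74.9 82.1] tilt mm/100 [-2.5 -0.1] 2071
rim z 74.8
rib ((0.03528928756713867, 1.4551563262939453), (13.283834457397461, 59.06864929199219), 0.08974327892065048)
```

View pics/w8.png

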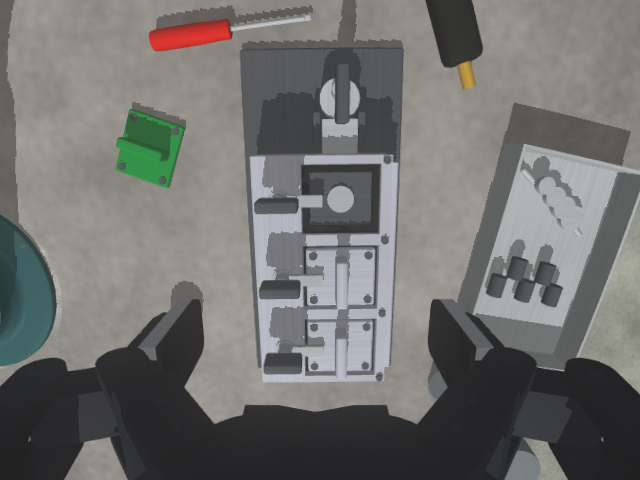

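View pics/t8.png

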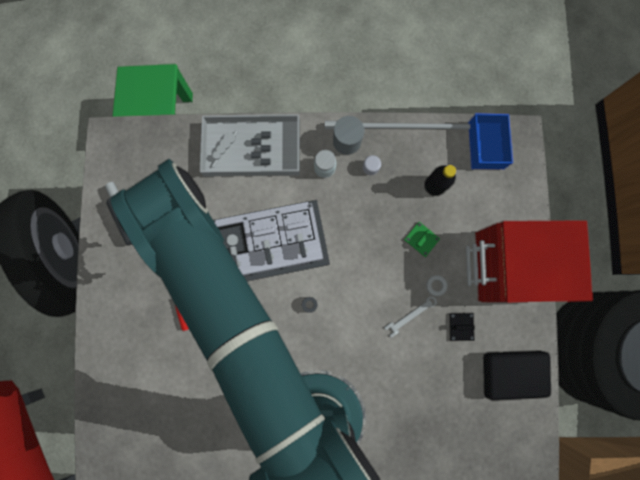

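The wrist picture shows all three tongues straight across their bays (at y 200, 278 and 350), both covers flush, and the cam handle straight at the jaw (342,95). The top picture shows no third silver cover on the bench. The bottle (440,180) and the jar (325,163) stand where they were.

```bash
python3 -c "
from workcell import ctrl
print(ctrl.sign_off())"
```

```text
the job is handed in; nothing more can be done
None
```

The job is handed in after about 37 s of robot time: the cam points straight at the jaw, the two covers on the bench (there was no third) are flush in bay0 and bay1, and all three clamp bolts are at their end stops.

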